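# Slide the lid off the egg case over its stop lip

## Task

Open the egg case so it can be loaded: first take the steel canister off the lid rest and stand it upright inside the rim of the round drip tray. Then press down the tail of the case's lid so that its front end rises over the stop lip, and push the lid along until the whole of it is past the lip and it lies flat on the lid rest, in line with it. Do not shift or knock over the small egg bowl, the spray bottle or the jar.

Things in the scene. Friction and masses are not known exactly. Their poses are not given: they have to be found in the camera images.
- station: White egg case and lid rest in one, fixed to the table; 136 mm wide (its x), 338 long (its y: the lid slides off towards +y). Origin on the table, on the centre line, under the stop lip's inner face. Sizes here in mm in these axes, heights above the table. Case at y -102 to 0; side ledges and back wall carrying the lid 44 high. Side guides 120 apart inside, 58 high, all along (y -152 to 178).
- pivot (a point): Outer top edge of the case's back wall (station y=-102, height 44), on which the lid tips. Behind it, y -153 to -102, an open well under the lid's tail.
- lip_top (a point): Middle of the stop lip's top: a white bar across the case's end, y 0 to 6, top at 50, so 6 above the ledges on which the lid lies.
- rest (a point): Middle of the lid rest: metal plate level with the lip, top at 50, y 6 to 178, closed by an end fence 60 high at y=178.
- rail (a point): Top of one of the two rails (grooves) over the lid's side edges, y -102 to -67, 100 mm apart, underside at 55, top at 60.
- lid: Grey rigid lid, 116 mm wide (its x), 150 long (its y, along the station's y), plate 4 thick; 0.2 to 0.33 kg. Origin at the centre of its underside. A raised panel 88 wide stands 14 above the plate at lid y -48 to 65. At the start the lid lies on the ledges, origin at station y=-77, height 44. Flat on the rest its underside is at 50; against the end fence its origin is at station y=103.
- lid_front (a point): Middle of the lid's front lower edge (lid y=75 mm, underside); 2 mm short of the lip at the start. Once some 5 mm past the lip's inner face the lid no longer falls back behind the lip and only needs pushing, a few N.
- lid_tail (a point): Middle of the tail's top: bare plate at lid y -75 to -48 mm, ending at the panel's step, the face to push on (a tip 55 to 58 above the table meets it all the way). Pressed here with 2 to 4 N the lid tips on the back wall: 4 mm down lifts the front about 11; the rails stop it firmly at about 7 down. It falls back when let go.
- canister: Closed plain steel canister, 52 mm across, 90 high, 0.2 to 0.4 kg, upright on the lid rest (its foot 50 mm above the table) in the lid's way. Origin at the centre of its underside.
- tray: Round white plastic drip tray fixed to the table, 112 mm across; inner floor 4 mm above the table and 104 mm across, rim 8 high. Origin at its centre on the table.
- bowl: Bystander: small steel bowl of speckled eggs, 116 mm across, 50 high. Leave alone.
- sprayer: Bystander: white spray bottle with blue head, 60 mm across, 171 high. Leave alone.
- jar: Bystander: glass jar with steel cap, 64 mm across, 100 high. Leave alone.
Things that resemble listed ones, but are neither listed nor needed, are in the scene too. What is shaped like the canister but yellow is not meant.

How it is judged (in metres and radians):
On the way, in this order (a step that is already met when the one before it is completed fails the run):
1. the canister stands released and upright inside the drip tray's rim (horizontal distance between canister and tray below 0.022 m and z of canister in the frame of tray below 0.01 m and angle between canister's own z axis and vertical below 0.1 rad and contact force between the fingers and canister below 0.3 N), for 0.2 s.
2. the lid's front end is up and over the stop lip (y of lid_front in the frame of station above 0.003 m and z of lid_front in the frame of station above 0.049 m and angle between lid's own z axis and vertical below 0.35 rad), for 0.1 s.
At the end, for the whole second after the job is handed in: The canister stands upright (within 0.1 rad) inside the tray's rim, its axis within 22 mm of the tray's centre; the lid lies flat (within 0.04 rad) on the lid rest, right way up and in line with it, its rear edge past the lip's inner face (3 mm short allowed); both at rest and released (all of step 1 and y of lid in the frame of station above 0.072 m and z of lid in the frame of station between 0.047 and 0.053 m and angle between lid's own z axis and vertical below 0.04 rad and angle between the y axis of lid and the y axis of station, either way round below 0.08 rad and linear speed of each of lid, canister below 0.02 m/s and contact force between the fingers and lid below 0.3 N); the robot touches nothing.
It fails at once if the bowl is shifted by more than 40 mm or tipped by more than 0.5 rad (distance of bowl from where it was at the start of the episode above 0.04 m or angle between bowl's own z axis and vertical above 0.5 rad).
It fails at once if the sprayer is shifted by more than 40 mm or tipped by more than 0.5 rad (distance of sprayer from where it was at the start of the episode above 0.04 m or angle between sprayer's own z axis and vertical above 0.5 rad).
It fails at once if the jar is shifted by more than 40 mm or tipped by more than 0.5 rad (distance of jar from where it was at the start of the episode above 0.04 m or angle between jar's own z axis and vertical above 0.5 rad).
It also fails if it takes over 58 s, if anything falls off the work surface, if the arm or the gripper's body presses on something with over 40 N, if the wrist force passes 120 N, or if a joint passes its speed limit or range.

## Robot

A 6-joint arm with a two-finger parallel gripper is mounted at the origin on the work surface. World frame = base frame: x ahead of the robot, y to its left, z up, the work surface at z = 0. Lengths are in mm, angles in rad, forces in N, time in s.
With the tool pointing down it reaches from about 350 to 775 mm from the base axis. Payload 7.3 kg.
Tool frame: the origin (TCP) lies at the very end of the fingers, on their centre line; the grasp point (between the pads) lies 19 mm behind it; z points along the fingers, y is the line along which they close (so a half turn about z gives the same grasp; the last joint's range is limited). The gripper opens to 92 mm and grips with 3 to 60 N. Pads are 19 mm wide; open, the fingers measure 130 mm over their backs; the gripper's body (75 mm by 190 mm) begins 47 mm behind the grasp point.
Start: joints at [-1.342, 0.342, 1.524, -0, 1.275, -0.146], TCP at [192.219, -488.566, 226.741] pointing down, gripper open.
Joint ranges: [-2.53, 2.53], [-0.77, 2.02], [0.04, 2.7], [-1, 4.14], [0.28, 2.66], [-3.11, 3.11]. Speed limits (rad/s): [2.57, 2.57, 3.14, 3.14, 3.14, 3.14].

## Interface

Orientations are given as [roll, pitch, yaw] about the fixed x, y, z axes, in that order (R = Rz(yaw) Ry(pitch) Rx(roll)).
In Python, from plant import bot gives the robot as it stands.
- The arm moves only by the tool apply_moves, never from a script. Its argument "motion" is text: rows parted by semicolons, each of 4 numbers parted by spaces: the shift along the tool's x, y, z in m, then the turn about the tool's z in degrees. A call has 1 to 8 rows; each row shifts and turns the commanded pose from where the row before left it, along the tool's axes as they then stand; what a row does not reach is not made up. A row lasts 1/8 s, in which the tool goes at most 62.5 mm and 10.7 degrees, less where a joint would pass 70% of its speed; a pose out of reach is approached as far as the arm can. A call with a gripper value outside its range is refused whole. "fingers" is the opening, from -1 (shut) to 1 (fully open), set as the call begins (left out, the last holds). The fingers move at their own pace and stop on an object; the grip force is fixed at half the most. Time passes only in rows, so rows that do not move let the fingers close. It gives the time, the measured TCP pose, the force, the opening and the grip force at its end, in the units of the state.
- bot.get_obs(): the state, without advancing time (a new reading comes with each control period).
- bot.capture(name): name is "scene" or "side" or "wrist"; returns a dict with "img" (384x512x3 uint8, blue, green, red), "range_z" (384x512 float32, mm along the optical axis (not along the pixel's ray), 0 where there is no reading), "fx", "fy", "cx", "cy" (pixels), "world_from_camera" (4x4, takes a point from camera to world coordinates); the wrist camera has in their place "mount" (4x4, takes a point from camera to tool coordinates, whose origin is the TCP and whose axes are the flange's). Camera axes: x right, y down, z forward; pixel columns grow to the right and rows downward; lengths in mm; the calibration is good to about 2 mm. The wrist camera is an equidistant fisheye: a pixel r from the principal point sees the ray r / f radians off the axis. A picture is of the moment at which its call begins: read the wrist's pose just before it.
- bot.close_job(): hands the job in; it is judged then, once.
Trained networks look in a picture, given as the dict that the camera call returned (one of the last four; its "shot" number tells which), for a name from the list of things; names that differ only in an ending like _2 or _b are one class to them, and where a whole thing is asked for, a point or a joint stands for the part that bears it (a point fixed in the world has none). Each returns a list of dicts, best first, with "p" (0 to 1); they miss things now and then, are a little off and sometimes report something else, mostly with a low value. They report only what shows in the picture. A call takes as long as a camera call. They do not tell look-alikes from the thing itself.
- bot.cut_out(picture, thing): "pixels" (384x512 bool, what is visible of it) and "point" ([column, row] in pixels, amid what is visible of it).
The state is a dict: "time": time; "joint_positions": joint angles; "dq": joint speeds; "tau": joint torques, N m; "tool_pos": TCP position; "tcp_rot": TCP orientation; "contact_force": force on the tool from outside, world axes, zero at the start; "moment": the same for the moment, N m; "grip_width": finger opening in mm; "finger_force": force on a finger pad.
Only numpy, scipy, OpenCV 4.12 (cv2) and the standard library are available. Lean on these libraries where they do the work, as an engineer would, in place of code of your own. Each camera call takes 0.05 s, during which the arm holds its last target. There are 200 camera calls.

## Working session

There is one attempt and no reset: what is moved stays moved. The work goes in short steps, Python scripts to look and compute and a tool call to move; the robot and the scene stay as the last step left them, time stands still between calls to the robot, and variables do not carry over. Pictures are saved under pics/ and viewed, at most 10 in all, crops included, and the job is handed in when it is done.

Besides the shell and the picture viewer there is one more tool, called after ">>>" by a JSON object that holds its "api" and its "payload". apply_moves: Moves the arm, as the interface text tells. Its arguments: {"type":"object","properties":{"motion":{"type":"string"},"fingers":{"type":"number"}},"required":["motion"]}

```bash
mkdir -p pics
cat > h.py <<'E'
import numpy as np, cv2
from plant import bot
def pts(c,mask=None):
    z=c["range_z"]; v,u=np.nonzero((z>0)&(mask if mask is not None else True))
    d=z[v,u]; P=np.c_[(u-c["cx"])/c["fx"]*d,(v-c["cy"])/c["fy"]*d,d,np.ones(len(d))]
    return (P@np.array(c["world_from_camera"]).T)[:,:3]
E
python3 - <<'E'
from h import *
o=bot.get_obs(); print(o)
a=bot.capture("scene"); b=bot.capture("side")
cv2.imwrite("pics/a.png",a["img"]);cv2.imwrite("pics/b.png",b["img"])
for n,c in(("scene",a),("side",b)):
    for t in["station","lid","canister","tray","bowl","sprayer","jar"]:
        for r in bot.cut_out(c,t)[:3]:
            if r["p"]<.2: continue
            P=pts(c,r["pixels"]); 
            if len(P): print(n,t,round(r["p"],2),r["point"],np.percentile(P,[2,50,98],axis=0).round().tolist())
E
```

```text
{'time': 0.0, 'joint_positions': array([-1.34199833e+00,  3.42735271e-01,  1.52504935e+00, -1.43103772e-05,
        1.27539317e+00, -1.45991353e-01]), 'dq': array([ 0.00041997, -0.00038452, -0.00081277,  0.00099846,  0.0005294 ,
       -0.0020819 ]), 'tau': array([ 7.40061532e-04, -4.31245816e+01, -2.44218886e+01,  7.17497477e-02,
        5.57788624e-02, -1.62716506e-04]), 'tool_pos': array([ 192.1143635 , -488.13378178,  226.02717129]), 'tcp_rot': array([-3.14002239e+00, -2.17056754e-04,  3.74793359e-01]), 'contact_force': array([ 0.22604157, -0.24692082,  0.25408195]), 'moment': array([ 0.00141644, -0.06728421, -0.00990174]), 'finger_force': 0.0, 'grip_width': 91.70390672892599}
scene station 0.62 [311.0, 204.4] [[391.0, -122.0, 2.0], [502.0, 87.0, 49.0], [564.0, 196.0, 60.0]]
scene lid 0.75 [268.8, 169.3] [[436.0, -141.0, 47.0], [495.0, -50.0, 62.0], [541.0, 4.0, 65.0]]
scene canister 0.64 [336.0, 182.3] [[417.0, 71.0, 50.0], [453.0, 115.0, 111.0], [464.0, 131.0, 141.0]]
scene canister 0.55 [415.8, 241.3] [[381.0, 267.0, 5.0], [418.0, 296.0, 65.0], [428.0, 315.0, 91.0]]
scene cani
[... 669 characters left out ...]
7.0, 8.0]]
side lid 0.96 [217.6, 222.9] [[430.0, -144.0, 45.0], [488.0, -87.0, 60.0], [548.0, -2.0, 64.0]]
side canister 0.86 [196.5, 150.1] [[415.0, 79.0, 52.0], [441.0, 86.0, 111.0], [463.0, 123.0, 140.0]]
side canister 0.66 [187.0, 119.7] [[378.0, 262.0, 22.0], [403.0, 272.0, 73.0], [427.0, 308.0, 91.0]]
side tray 0.71 [299.4, 203.2] [[634.0, -39.0, 1.0], [685.0, 12.0, 3.0], [736.0, 65.0, 8.0]]
side bowl 0.66 [228.9, 344.6] [[459.0, -375.0, 2.0], [511.0, -327.0, 34.0], [563.0, -276.0, 51.0]]
side bowl 0.34 [216.4, 225.2] [[433.0, -144.0, 45.0], [489.0, -89.0, 60.0], [547.0, -7.0, 64.0]]
side sprayer 0.77 [345.3, 266.5] [[697.0, -240.0, 1.0], [716.0, -224.0, 111.0], [749.0, -196.0, 170.0]]
```

View pics/a.png

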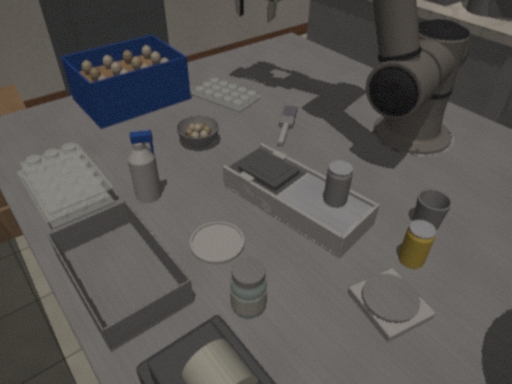

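View pics/b.png

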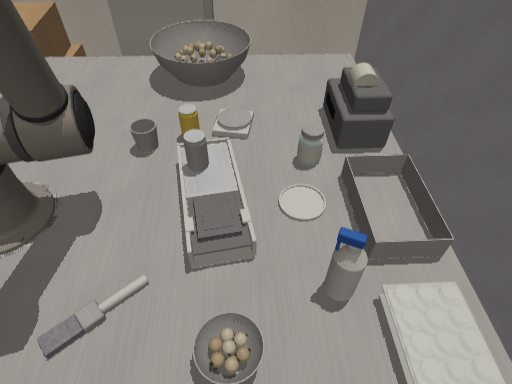

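Run:
```python
from h import *
a=bot.capture("scene"); b=bot.capture("side")
for n,c in(("scene",a),("side",b)):
    P=pts(c)
    def circ(Q,r=None):
        A=np.c_[2*Q[:,:2],np.ones(len(Q))];s=np.linalg.lstsq(A,(Q[:,:2]**2).sum(1),rcond=None)[0]
        return s[:2].round(1),round(float(np.sqrt(s[2]+s[0]**2+s[1]**2)),1)
    Q=P[(abs(P[:,2]-140)<3)&(abs(P[:,0]-440)<45)&(abs(P[:,1]-105)<50)]
    print(n,"can top",len(Q),cv2.minEnclosingCircle(Q[:,:2].astype(np.float32)),np.median(Q[:,2]))
    Q=P[(P[:,2]>60)&(P[:,2]<130)&(abs(P[:,0]-440)<45)&(abs(P[:,1]-105)<50)];print("side",circ(Q))
    for t,z0 in(("tray",None),):
        r=bot.cut_out(c,t)[0];Q=pts(c,r["pixels"]);print("tray",cv2.minEnclosingCircle(Q[:,:2].astype(np.float32)))
    # panel top z=62
    Q=P[(abs(P[:,2]-62.5)<2.2)&(abs(P[:,0]-490)<75)&(abs(P[:,1]+60)<110)]
    print("panel",len(Q),cv2.minAreaRect(Q[:,:2].astype(np.float32)))
    # station footprint 40..62
    Q=P[(P[:,2]>53)&(P[:,2]<61.5)&(abs(P[:,0]-480)<110)&(P[:,1]>-190)&(P[:,1]<215)]
    print("guides",len(Q),cv2.minAreaRect(Q[:,:2].astype(np.float32)))
```

```text
scene can top 282 ((438.5169372558594, 105.86685180664062), 24.820131301879883) 139.72409474100243
side (array([438.7, 105.2]), 25.0)Traceback (most recent call last):
  File "<stdin>", line 12, in <module>
IndexError: list index out of range
```

The scene view shows the grey canister at (338,185) on the rest. The yellow look-alike is at (417,245), the tray at (217,241), and the lid at (268,168). The side view agrees. Next I need the station pose.

Run:
```python
from h import *
a=bot.capture("scene"); b=bot.capture("side")
R=lambda Q:[np.round(k,3).tolist() for k in cv2.minAreaRect(Q[:,:2].astype(np.float32))]
for n,c in(("scene",a),("side",b)):
    P=pts(c)
    Q=P[(P[:,2]>90)&(P[:,2]<143)&(abs(P[:,0]-440)<45)&(abs(P[:,1]-105)<50)];print(n,"can",R(Q[Q[:,2]>137]))
    Q=P[(P[:,2]>5.5)&(P[:,2]<10)&(abs(P[:,0]-686)<65)&(abs(P[:,1]-15)<65)];print("trayrim",len(Q),cv2.minEnclosingCircle(Q[:,:2].astype(np.float32)))
    Q=P[(abs(P[:,2]-62.5)<2)&(abs(P[:,0]-490)<60)&(P[:,1]>-125)&(P[:,1]<15)];print("panel",len(Q),R(Q))
    Q=P[(P[:,2]>38)&(P[:,2]<62)&(abs(P[:,0]-480)<110)&(P[:,1]>-190)&(P[:,1]<215)];print("station",len(Q),R(Q))
    from collections import Counter
```

```text
scene can [[438.438, 105.31], [48.642, 46.338], 18.11]
trayrim 416 ((685.4889526367188, 14.501636505126953), 57.71043014526367)
panel 1085 [[491.674, -57.424], [127.561, 118.136], 9.735]
station 5672 [[474.077, 22.269], [141.565, 338.996], 9.119]
side can [[438.212, 104.38], [46.418, 47.69], 22.799]
trayrim 204 ((685.99755859375, 14.099727630615234), 57.56141662597656)
panel 1506 [[483.667, -61.942], [114.87, 114.556], 10.342]
station 5652 [[473.688, 22.199], [136.084, 336.643], 9.101]
```

>>> {"api": "apply_moves", "payload": {"motion": "0 0 0 -9.7;0 0 0 -9.7;0 0 0 -9.7;0 0 0 -9.7;0 0 0 -9.7;0 0 0 -9.7;0 0 0 -9.7;0 0 0 -9.7", "fingers": 1}}

```text
time: 2.05
tool_pos: [192.2, -488.6, 226.7]
tcp_rot: [-3.142, 0.0, 1.735]
contact_force: [-0.1, 0.1, 1.0]
grip_width: 91.7
finger_force: 0.0
```

```bash
cat >> h.py <<'E'
from scipy.spatial.transform import Rotation as Ro
O=np.array([476.3,6.4]); A=np.radians(9.1); YS=np.array([-np.sin(A),np.cos(A)]); XS=np.array([np.cos(A),np.sin(A)])
def st(p): d=np.array(p)[...,:2]-O; return np.stack([d@XS,d@YS],-1)
def ws(x,y): return O+x*XS+y*YS
def go(p,*tg):
    o=bot.get_obs(); R=Ro.from_euler("xyz",o["tcp_rot"]).as_matrix(); p=np.array(o["tool_pos"]) if p is None else p
    print("pos",o["tool_pos"].round(1),"rot",o["tcp_rot"].round(3),"st",st(o["tool_pos"]).round(1),"t",o["time"])
    for t in tg: print(t,"delta tool mm",(R.T@(np.array(t)-p)).round(1)); p=np.array(t)
E
python3 -c "
from h import *
go(None,[400,-250,226],[438.4,105,226],[438.4,105,85])"
```

```text
pos [ 192.2 -488.6  226.7] rot [-3.142  0.     1.735] st [-358.8 -443.8] t 2.05
[400, -250, 226] delta tool mm [201.5 243.9   0.7]
[438.4, 105, 226] delta tool mm [344.   95.8  -0. ]
[438.4, 105, 85] delta tool mm [  0.   0. 141.]
```

>>> {"api": "apply_moves", "payload": {"motion": "0.029 0.035 0 0;0.029 0.035 0 0;0.029 0.035 0 0;0.029 0.035 0 0;0.029 0.035 0 0;0.029 0.035 0 0;0.029 0.034 0 0.3;0 0 0 0"}}

```text
time: 3.05
tool_pos: [402.5, -247.6, 226.8]
tcp_rot: [3.141, -0.0, 1.728]
contact_force: [-0.5, 0.8, -0.4]
grip_width: 92.0
finger_force: 0.0
```

>>> {"api": "apply_moves", "payload": {"motion": "0.049 0.014 0 0;0.049 0.014 0 0;0.049 0.014 0 0;0.049 0.014 0 0;0.049 0.014 0 0;0.049 0.013 0 0;0.049 0.013 0 0;0 0 0 0"}}

```text
time: 4.05
tool_pos: [443.8, 105.9, 226.7]
tcp_rot: [3.141, -0.0, 1.728]
contact_force: [0.0, -1.0, -0.1]
grip_width: 91.7
finger_force: 0.0
```

```bash
python3 -c "
from h import *
go(None,[438.4,105,226],[438.4,105,85])"
```

```text
pos [443.8 105.9 226.7] rot [ 3.141 -0.     1.728] st [-16.4 103.4] t 4.05
[438.4, 105, 226] delta tool mm [-0.  -5.4  0.7]
[438.4, 105, 85] delta tool mm [ -0.  -0. 141.]
```

>>> {"api": "apply_moves", "payload": {"motion": "0 -0.0054 0 0;0 0 0.04 0;0 0 0.04 0;0 0 0.04 0;0 0 0.021 0;0 0 0 0;0 0 0 0"}}

```text
time: 4.92
tool_pos: [439.0, 102.3, 86.6]
tcp_rot: [3.14, 0.0, 1.722]
contact_force: [0.2, 0.2, 1.0]
grip_width: 92.2
finger_force: 0.0
```

>>> {"api": "apply_moves", "payload": {"motion": "0 0 0 0;0 0 0 0;0 0 0 0;0 0 0 0;0 0 0 0;0 0 0 0", "fingers": -1}}

```text
time: 5.68
tool_pos: [438.3, 103.2, 85.8]
tcp_rot: [-3.141, 0.0, 1.724]
contact_force: [-0.2, -0.1, 1.7]
grip_width: 51.4
finger_force: 30.0
```

>>> {"api": "apply_moves", "payload": {"motion": "0 0 -0.02 0;0 0 -0.03 0;0 0 0 0;0 0 0 0"}}

```text
time: 6.18
tool_pos: [437.7, 103.1, 134.7]
tcp_rot: [-3.14, -0.0, 1.724]
contact_force: [-0.5, -0.2, -3.0]
grip_width: 51.2
finger_force: 30.0
```

```bash
python3 -c "
from h import *
go(None,[685.8,14.3,136],[685.8,14.3,40.5])
a=bot.capture('side')
P=pts(a);Q=P[(P[:,2]>160)&(P[:,2]<250)&(abs(P[:,0]-440)<30)&(abs(P[:,1]-105)<30)]; print(len(Q))
cv2.imwrite('pics/c.png',a['img'][60:300,80:400])"
```

```text
pos [437.7 103.1 134.7] rot [-3.14  -0.     1.724] st [-22.9 101.6] t 6.175
[685.8, 14.3, 136] delta tool mm [-125.6  231.7   -1.7]
[685.8, 14.3, 40.5] delta tool mm [-0.   0.2 95.5]
819
```

View pics/c.png

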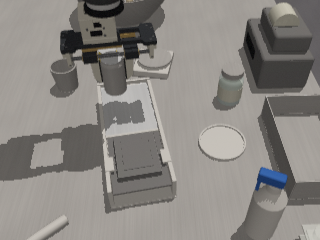

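The crop shows the canister held upright over the rest at crop (114,75). The lid and tray have not moved.

>>> {"api": "apply_moves", "payload": {"motion": "-0.018 0.033 0 0;-0.018 0.033 0 0;-0.018 0.033 0 0;-0.018 0.033 0 0;-0.018 0.033 0 0;-0.018 0.033 0 0;-0.018 0.033 0 0;0 0 0 0"}}

```text
time: 7.22
tool_pos: [686.7, 12.7, 132.6]
tcp_rot: [-3.139, -0.0, 1.723]
contact_force: [-1.1, -1.6, -3.1]
grip_width: 51.3
finger_force: 30.0
```

```bash
python3 -c "
from h import *
go(None,[685.8,13,136],[685.8,13,41])"
```

```text
pos [686.7  12.7 132.6] rot [-3.139 -0.     1.723] st [208.8 -27.1] t 7.225
[685.8, 13, 136] delta tool mm [ 0.5 -0.9 -3.4]
[685.8, 13, 41] delta tool mm [-0.   0.2 95. ]
```

>>> {"api": "apply_moves", "payload": {"motion": "0 0 0.03 0;0 0 0.03 0;0 0 0.02 0;0 0 0.008 0;0 0 0.002 0;0 0 0 0;0 0 0 0"}}

```text
time: 8.1
tool_pos: [686.4, 13.9, 46.7]
tcp_rot: [3.14, 0.0, 1.724]
contact_force: [-0.1, -0.8, -3.7]
grip_width: 51.3
finger_force: 30.0
```

>>> {"api": "apply_moves", "payload": {"motion": "0 0 0.003 0;0 0 0.002 0;0 0 0.001 0;0 0 0 0"}}

```text
time: 8.6
tool_pos: [685.8, 13.9, 39.9]
tcp_rot: [-3.141, 0.0, 1.724]
contact_force: [-1.3, 0.4, -0.6]
grip_width: 51.5
finger_force: 30.0
```

>>> {"api": "apply_moves", "payload": {"motion": "0 0 0 0;0 0 0 0;0 0 0 0;0 0 0 0;0 0 0 0;0 0 0 0", "fingers": 1}}

```text
time: 9.35
tool_pos: [685.9, 13.9, 39.7]
tcp_rot: [3.141, 0.0, 1.724]
contact_force: [-0.3, 0.3, 0.3]
grip_width: 91.5
finger_force: 0.0
```

>>> {"api": "apply_moves", "payload": {"motion": "0 0 -0.02 0;0 0 -0.04 0;0 0 -0.05 0;0 0 -0.04 0;0 0 0 0"}}

```text
time: 9.98
tool_pos: [688.0, 13.8, 196.0]
tcp_rot: [3.132, 0.003, 1.724]
contact_force: [-0.0, 0.7, 0.2]
grip_width: 91.9
finger_force: 0.0
```

```bash
python3 -c "
from h import *
w=ws(0,-135); print(w)
go(None,[*w,190],[*w,60])
for n in('scene','side'):
    c=bot.capture(n);P=pts(c);Q=P[(P[:,2]>91)&(P[:,2]<97)&(abs(P[:,0]-686)<50)&(abs(P[:,1]-14)<50)]
    print(len(Q),cv2.minEnclosingCircle(Q[:,:2].astype(np.float32)))
    # step and lip features along station centre line
    S=st(P);m=(abs(S[:,0])<20)&(S[:,1]>-170)&(S[:,1]<190);s=S[m,1];z=P[m,2]
    for lo in range(-160,190,5):
        k=(s>=lo)&(s<lo+5)
        if k.sum()>2 and (lo<-105 or -30<lo<25 or lo>165): print((lo,round(float(np.median(z[k])),1)),end=' ')
    m=(P[:,2]>53)&(P[:,2]<59.5)&(abs(abs(S[:,0])-64)<8)&(S[:,1]>20)&(S[:,1]<150)
    for sg in(-1,1):
        g=m&(S[:,0]*sg>0); print('guide',sg,g.sum(),S[g,0].mean().round(1) if g.any() else '',np.degrees(np.polyfit(S[g,1],S[g,0],1)[0]).round(2) if g.sum()>5 else '')
"
```

```text
[ 497.65133908 -126.90086391]
pos [688.   13.8 196. ] rot [3.132e+00 3.000e-03 1.724e+00] st [210.2 -26.2] t 9.975
[np.float64(497.6513390793553), np.float64(-126.90086391137302), 190] delta tool mm [-110.  -209.6    4.3]
[np.float64(497.6513390793553), np.float64(-126.90086391137302), 60] delta tool mm [  0.3  -1.3 130. ]
346 ((685.5148315429688, 16.229976654052734), 25.474720001220703)
(-155, 47.0) (-150, 47.7) (-145, 48.6) (-140, 48.4) (-125, 61.8) (-120, 61.8) (-115, 61.8) (-110, 62.7) (-25, 61.9) (-20, 62.2) (-15, 56.5) (-10, 48.3) (-5, 48.4) (0, 50.2) (5, 49.4) (10, 49.8) (15, 49.6) (20, 49.6) (170, 49.6) (175, 60.0) (180, 36.5) (185, 1.4) guide -1 213 -62.7 -0.23
guide 1 253 65.1 -0.15
250 ((685.9080810546875, 15.244034767150879), 24.52223014831543)
(-160, -0.8) (-155, 4.5) (-150, 44.8) (-145, 46.1) (-140, 44.8) (-135, 45.7) (-130, 45.8) (-125, 55.5) (-120, 61.2) (-115, 61.5) (-110, 61.5) (-25, 61.1) (-20, 61.3) (-15, 60.8) (0, 48.9) (5, 49.0) (10, 48.8) (15, 49.4) (20, 49.4) (170, 49.1) (175, 52.9) (180, 58.3) guide -1 131 -64.0 -0.06
guide 1 127 63.6 0.03
```

>>> {"api": "apply_moves", "payload": {"motion": "-0.019 -0.035 0 0;-0.019 -0.035 0 0;-0.019 -0.035 0 0;-0.019 -0.035 0 0;-0.019 -0.035 0 0;-0.019 -0.035 0 0;0 0 0 0;0 0 0 0", "fingers": -1}}

```text
time: 11.08
tool_pos: [495.9, -130.6, 189.3]
tcp_rot: [-3.141, -0.001, 1.724]
contact_force: [0.5, 0.2, 0.9]
grip_width: 16.2
finger_force: 0.0
```

>>> {"api": "apply_moves", "payload": {"motion": "0 0 0.03 0;0 0 0.04 0;0 0 0.04 0;0 0 0.015 0;0 0 0 0;0 0 0 0"}}

```text
time: 11.82
tool_pos: [496.9, -131.0, 65.9]
tcp_rot: [3.14, 0.001, 1.724]
contact_force: [0.4, -0.5, 0.3]
grip_width: 0.1
finger_force: 0.0
```

```bash
python3 -c "
from h import *
w=ws(0,-138)
go(None,[*w,60])"
```

```text
pos [ 496.9 -131.    65.9] rot [3.140e+00 1.000e-03 1.724e+00] st [  -1.4 -138.9] t 11.825
[np.float64(498.1258132811187), np.float64(-129.86310533162577), 60] delta tool mm [0.9 1.4 5.9]
```

>>> {"api": "apply_moves", "payload": {"motion": "0 0.0014 0.008 0;0 0 0.007 0;0 0 0 0;0 0 0 0"}}

```text
time: 12.32
tool_pos: [497.1, -130.7, 49.8]
tcp_rot: [3.142, 0.0, 1.724]
contact_force: [-0.0, -0.1, -0.1]
grip_width: 0.2
finger_force: 0.0
```

>>> {"api": "apply_moves", "payload": {"motion": "0 0 0.002 0;0 0 0.002 0;0 0 0 0;0 0 0 0"}}

```text
time: 12.82
tool_pos: [497.4, -130.8, 45.9]
tcp_rot: [3.141, 0.001, 1.724]
contact_force: [0.2, -1.5, 2.7]
grip_width: 0.3
finger_force: 1.4
```

>>> {"api": "apply_moves", "payload": {"motion": "0 0 0.001 0;0 0 0.001 0;0 0 0.0005 0;0 0 0 0"}}

```text
time: 13.32
tool_pos: [497.3, -130.8, 43.2]
tcp_rot: [3.141, 0.0, 1.724]
contact_force: [1.1, -1.8, 2.6]
grip_width: 0.3
finger_force: 1.4
```

>>> {"api": "apply_moves", "payload": {"motion": "0.003 0 0 0;0.003 0 0 0;0.003 0 0 0;0.003 0 0 0;0.003 0 0 0;0 0 0 0"}}

```text
time: 14.08
tool_pos: [496.8, -117.9, 45.0]
tcp_rot: [3.137, 0.005, 1.725]
contact_force: [1.1, -10.4, 11.0]
grip_width: 0.2
finger_force: 6.2
```

```bash
cat > lid.py <<'E'
from h import *
go(None)
for n in('scene','side'):
    c=bot.capture(n);P=pts(c);S=st(P);m=(abs(S[:,0])<35)&(S[:,1]>-170)&(S[:,1]<190)&(P[:,2]>40)&(P[:,2]<90);s=S[m,1];z=P[m,2]
    print([(lo,round(float(np.median(z[(s>=lo)&(s<lo+4)])),1)) for lo in range(-160,186,4) if ((s>=lo)&(s<lo+4)).sum()>2])
    cv2.imwrite('pics/last_%s.png'%n,c['img'])
E
python3 lid.py
```

```text
pos [ 496.8 -117.9   45. ] rot [3.137 0.005 1.725] st [   0.6 -126. ] t 14.075
[(-144, 40.9), (-140, 42.8), (-136, 43.7), (-132, 67.6), (-128, 78.1), (-124, 74.7), (-120, 74.1), (-116, 61.7), (-112, 60.7), (-108, 61.5), (-104, 62.5), (-100, 63.3), (-96, 64.3), (-92, 64.9), (-88, 65.5), (-84, 65.8), (-80, 66.5), (-76, 67.5), (-72, 68.4), (-68, 69.1), (-64, 69.3), (-60, 70.2), (-56, 71.2), (-52, 71.4), (-48, 72.6), (-44, 72.8), (-40, 73.7), (-36, 74.1), (-32, 74.7), (-28, 75.5), (-24, 75.7), (-20, 76.2), (-16, 76.5), (-12, 77.4), (-8, 74.1), (-4, 66.1), (0, 63.3), (4, 62.4), (8, 50.1), (12, 50.0), (16, 49.7), (20, 49.5), (24, 49.7), (28, 49.7), (32, 49.8), (36, 49.8), (40, 49.6), (44, 50.0), (48, 50.0), (52, 49.7), (56, 49.6), (60, 50.1), (64, 50.1), (68, 49.7), (72, 50.0), (76, 50.1), (80, 49.9), (84, 50.0), (88, 49.7), (92, 49.7), (96, 49.7), (100, 49.6), (104, 49.9), (108, 50.0), (112, 49.6), (116, 49.5), (120, 50.0), (124, 49.9), (128, 49.7), (132, 49.6), (136, 50.0), (140, 50.0), (144, 50.0), (148, 49.9), (152, 49.8), (156, 49.8), (160, 49.7), (164, 49.6), (168, 49.8), (172, 49.8), (176, 59.0), (180, 59.1), (184, 50.9)]
[(-144, 41.1), (-140, 62.2), (-136, 41.5), (-132, 42.2), (-128, 43.1), (-124, 43.2), (-120, 44.2), (-116, 47.6), (-100, 61.4), (-96, 62.5), (-92, 62.7)]
```

>>> {"api": "apply_moves", "payload": {"motion": "0.002 0 -0.0005 0;0.002 0 -0.0005 0;0.001 0 0 0;0 0 0 0"}}

```text
time: 14.68
tool_pos: [496.3, -113.0, 46.0]
tcp_rot: [3.137, 0.005, 1.724]
contact_force: [1.3, -10.4, 10.6]
grip_width: 0.7
finger_force: 6.0
```

>>> {"api": "apply_moves", "payload": {"motion": "-0.002 0 -0.001 0;0 0 -0.002 0;0 0 -0.004 0;0 0 -0.004 0;0 0 0 0;0 0 0 0"}}

```text
time: 15.42
tool_pos: [494.2, -112.7, 55.1]
tcp_rot: [-3.141, -0.0, 1.724]
contact_force: [-0.3, -0.2, 0.2]
grip_width: 0.5
finger_force: 0.0
```

```bash
python3 lid.py
```

```text
pos [ 494.2 -112.7   55.1] rot [-3.141 -0.     1.724] st [  -1.2 -120.4] t 15.425
[(-140, 45.3), (-136, 46.4), (-132, 47.2), (-128, 47.0), (-124, 76.7), (-120, 78.5), (-116, 79.6), (-112, 75.3), (-108, 62.0), (-104, 61.9), (-100, 62.6), (-96, 63.0), (-92, 63.8), (-88, 63.7), (-84, 63.8), (-80, 64.0), (-76, 64.8), (-72, 65.1), (-68, 64.6), (-64, 65.2), (-60, 65.6), (-56, 65.5), (-52, 65.9), (-48, 66.4), (-44, 66.5), (-40, 66.6), (-36, 66.5), (-32, 66.8), (-28, 67.5), (-24, 68.0), (-20, 67.9), (-16, 67.5), (-12, 67.6), (-8, 67.4), (-4, 67.7), (0, 62.5), (4, 54.3), (8, 54.6), (12, 51.4), (16, 49.9), (20, 49.7), (24, 50.2), (28, 50.1), (32, 50.0), (36, 49.5), (40, 50.2), (44, 49.8), (48, 49.7), (52, 49.6), (56, 49.9), (60, 50.0), (64, 49.7), (68, 50.0), (72, 49.7), (76, 50.0), (80, 49.7), (84, 49.8), (88, 49.5), (92, 49.7), (96, 49.9), (100, 49.4), (104, 50.0), (108, 49.8), (112, 49.5), (116, 49.6), (120, 50.0), (124, 49.8), (128, 49.8), (132, 49.7), (136, 49.7), (140, 49.7), (144, 49.7), (148, 49.8), (152, 49.7), (156, 49.9), (160, 49.6), (164, 49.6), (168, 49.6), (172, 49.5), (176, 59.5), (180, 59.3), (184, 50.8)]
[(-140, 44.4), (-136, 64.8), (-132, 55.8), (-128, 45.7), (-124, 45.5), (-120, 45.8), (-116, 46.2), (-112, 52.8), (-108, 58.6), (-80, 62.6)]
```

>>> {"api": "apply_moves", "payload": {"motion": "0.004 0.001 -0.0014 0;0.006 0 0 0;0.008 0 0 0;0.008 0 0 0;0.008 0 0 0;0.008 0 0 0;0.008 0 0 0;0 0 0 0"}}

```text
time: 16.52
tool_pos: [488.2, -63.0, 57.1]
tcp_rot: [3.14, 0.001, 1.725]
contact_force: [0.5, -2.3, 0.9]
grip_width: 0.6
finger_force: 1.0
```

>>> {"api": "apply_moves", "payload": {"motion": "0.006 0 0 0;0.008 0 0 0;0.008 0 0 0;0.008 0 0 0;0.008 0 0 0;0.008 0 0 0;0.006 0 0 0;0 0 0 0"}}

```text
time: 17.52
tool_pos: [479.3, -11.0, 56.3]
tcp_rot: [-3.141, -0.001, 1.724]
contact_force: [-0.1, 0.1, -0.4]
grip_width: 0.6
finger_force: 0.0
```

```bash
python3 lid.py
```

```text
pos [479.3 -11.   56.3] rot [-3.141e+00 -1.000e-03  1.724e+00] st [  0.2 -17.7] t 17.525
[(-104, 43.3), (-100, 43.6), (-96, 43.2), (-36, 53.3), (-32, 54.5), (-28, 54.5), (-24, 55.2), (-20, 63.9), (-16, 82.4), (-12, 77.9), (-8, 68.6), (-4, 68.1), (0, 68.2), (4, 68.1), (8, 68.5), (12, 68.7), (16, 68.8), (20, 68.5), (24, 68.8), (28, 68.7), (32, 68.6), (36, 68.5), (40, 68.4), (44, 68.9), (48, 68.6), (52, 69.2), (56, 68.4), (60, 68.6), (64, 68.3), (68, 68.3), (72, 68.7), (76, 68.8), (80, 68.3), (84, 68.6), (88, 68.3), (92, 67.6), (96, 67.8), (100, 67.9), (104, 58.6), (108, 54.2), (112, 53.1), (116, 50.0), (120, 50.0), (124, 49.7), (128, 49.8), (132, 50.1), (136, 49.7), (140, 49.9), (144, 49.7), (148, 49.5), (152, 49.7), (156, 49.9), (160, 49.6), (164, 49.5), (168, 49.8), (172, 49.6), (176, 59.7), (180, 59.4), (184, 51.2)]
[(-104, 42.5), (-100, 43.1), (-96, 42.9), (-40, 52.0), (-36, 52.4), (-32, 70.8), (-28, 53.5), (-24, 53.1), (-20, 52.9), (-16, 53.1), (-12, 55.3), (-8, 61.4), (-4, 67.3), (0, 66.8), (4, 66.7), (8, 67.0), (32, 68.0), (36, 67.4)]
```

>>> {"api": "apply_moves", "payload": {"motion": "0.006 0 0 0;0.008 0 0 0;0.008 0 0 0;0.008 0 0 0;0.008 0 0 0;0.006 0 0 0;0.005 0 0 0;0 0 0 0"}}

```text
time: 18.62
tool_pos: [472.3, 37.0, 56.7]
tcp_rot: [3.141, -0.0, 1.724]
contact_force: [-0.3, 0.2, 1.0]
grip_width: 0.5
finger_force: 0.0
```

>>> {"api": "apply_moves", "payload": {"motion": "0 0 0 0;-0.006 0 0 0;-0.006 0 -0.01 0;0 0 -0.04 0;0 0 -0.05 0;0 0 -0.03 0;0 0 0 0;0 0 0 0"}}

```text
time: 19.62
tool_pos: [473.7, 24.5, 186.2]
tcp_rot: [-3.141, -0.0, 1.724]
contact_force: [-0.7, -0.1, -0.1]
grip_width: 0.3
finger_force: 0.0
```

```bash
python3 lid.py
python3 - <<'E'
from h import *
c=bot.capture("scene");P=pts(c);S=st(P)
Q=S[(P[:,2]>66)&(P[:,2]<71)&(abs(S[:,0])<60)&(S[:,1]>0)&(S[:,1]<175)]
print(cv2.minAreaRect(Q.astype(np.float32)))
Q=P[(P[:,2]>91)&(P[:,2]<97)&(abs(P[:,0]-686)<50)&(abs(P[:,1]-14)<50)];print(cv2.minEnclosingCircle(Q[:,:2].astype(np.float32)))
E
```

```text
pos [473.7  24.5 186.2] rot [-3.141 -0.     1.724] st [ 0.3 18.3] t 19.625
[(-104, 43.2), (-100, 43.6), (-96, 43.1), (0, 50.1), (4, 49.9), (8, 50.4), (12, 53.9), (16, 54.0), (20, 53.6), (24, 54.0), (28, 54.3), (32, 55.4), (40, 67.3), (44, 67.9), (48, 67.8), (52, 67.7), (56, 68.5), (60, 68.7), (64, 69.1), (68, 68.6), (72, 68.9), (76, 68.7), (80, 68.7), (84, 68.8), (88, 68.4), (92, 68.7), (96, 68.6), (100, 68.4), (104, 68.3), (108, 68.6), (112, 68.2), (116, 68.6), (120, 68.6), (124, 68.8), (128, 68.6), (132, 68.6), (136, 68.2), (140, 67.9), (144, 67.9), (148, 67.8), (152, 59.7), (156, 53.4), (160, 53.2), (164, 50.1), (168, 49.9), (172, 49.9), (176, 59.6), (180, 59.5), (184, 50.6)]
[(-104, 42.1), (-100, 43.1), (-96, 42.8), (-4, 43.9), (0, 46.4), (4, 49.3), (8, 49.1), (12, 51.3), (16, 53.2), (20, 53.2), (24, 53.6), (28, 53.0), (32, 53.6), (36, 53.7), (40, 61.3), (44, 67.4), (48, 67.4), (52, 67.1), (56, 67.8), (60, 68.0), (64, 67.8), (68, 67.9), (72, 67.6), (76, 68.2), (80, 68.2), (84, 68.1), (88, 68.4), (92, 68.3), (96, 68.4), (100, 68.2), (104, 68.5), (108, 67.9), (112, 68.4), (116, 68.1), (120, 68.0), (124, 68.1), (128, 68.1), (132, 68.4), (136, 67.5), (140, 67.5), (144, 67.3), (148, 67.2), (152, 66.6), (176, 53.0), (180, 57.9)]
((2.152507781982422, 97.68223571777344), (113.51480102539062, 91.22482299804688), 89.50052642822266)
((686.384765625, 16.534862518310547), 25.105043411254883)
```

View pics/last_scene.png

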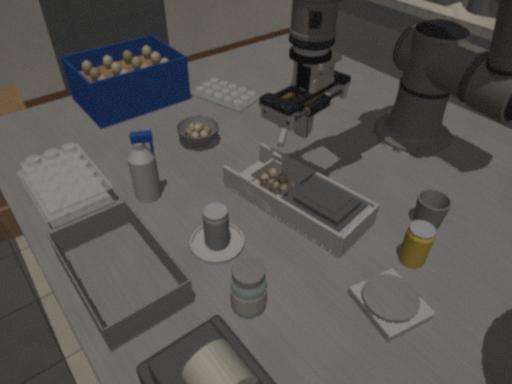

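The view shows the lid flat on the rest at (333,200), with its rear about 12 mm past the lip. The canister stands in the tray at (217,228), the arm is clear, and the bowl, sprayer and jar have not moved.

```bash
python3 -c "
from plant import bot
print(bot.close_job())"
```

```text
the job is handed in; nothing more can be done
None
```

The job is handed in (no verdict came back): by the cameras, the canister stands upright in the drip tray about 2 mm off centre, the lid lies flat and in line on the rest about 12 mm past the lip, and the bowl, spray bottle and jar look unmoved.

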